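# Find the proud cushion on a shaker platform and weigh it down

### The job

One of the five freshly glued cushions on the shaker platform stands proud: take the sprung touch probe from its fork and gently touch the middle of each cushion so that the stylus gives a little but never goes all the way in, starting with the cushion beside the yellow dot, going on clockwise as seen from above round the rim, and finishing with the centre one. Then hang the probe upright back in its fork, and stand the steel weight, centred, on the highest cushion to hold it down while the glue sets. Set the weight down rather than dropping it, and leave the bottles and the jar where they stand.

Things in the scene. Friction and masses are not known exactly. Their poses are not given: they have to be found in the camera images.
- station1 (a point): point on the top surface of the shaker's round platform (72 mm above the table) under the middle of cushion 1 (the one beside the yellow dot; 80 mm from the platform's centre). Cushions: five look-alike black rubber discs, rigid, 44 mm across, bonded flat at fixed spots; four stand 12 to 14 mm above the platform, one (any of the five) 17.5 mm. This point does not tell its cushion's height
- station2 (a point): point on the top surface of the shaker's round platform (72 mm above the table) under the middle of cushion 2 (the next clockwise seen from above; 80 mm from the centre). Cushions: five look-alike black rubber discs, rigid, 44 mm across, bonded flat at fixed spots; four stand 12 to 14 mm above the platform, one (any of the five) 17.5 mm. This point does not tell its cushion's height
- station3 (a point): point on the top surface of the shaker's round platform (72 mm above the table) under the middle of cushion 3 (opposite the dot; 80 mm from the centre). Cushions: five look-alike black rubber discs, rigid, 44 mm across, bonded flat at fixed spots; four stand 12 to 14 mm above the platform, one (any of the five) 17.5 mm. This point does not tell its cushion's height
- station4 (a point): point on the top surface of the shaker's round platform (72 mm above the table) under the middle of cushion 4 (the fourth clockwise; 80 mm from the centre). Cushions: five look-alike black rubber discs, rigid, 44 mm across, bonded flat at fixed spots; four stand 12 to 14 mm above the platform, one (any of the five) 17.5 mm. This point does not tell its cushion's height
- station5 (a point): point on the top surface of the shaker's round platform (72 mm above the table) under the middle of cushion 5 (the one at the platform's centre). Cushions: five look-alike black rubber discs, rigid, 44 mm across, bonded flat at fixed spots; four stand 12 to 14 mm above the platform, one (any of the five) 17.5 mm. This point does not tell its cushion's height
- platform: round aluminium platform of the shaker, 250 mm across, 10 mm thick, fixed, origin at the centre of its underside; z up, x towards the yellow dot (20 mm) at its rim. Three upright flask posts (steel, red tips, 13 mm thick, 95 mm tall above the platform) stand 98 mm from its centre, 45, 135 and -135 degrees anticlockwise from x; none between the dot and cushion 2. It sits on a white square shaker base, 220 mm wide, fixed
- probe_grip (a point): middle of the blue round handle of the touch probe (26 mm thick, 80 mm tall, upright at the start); z along the probe, up. 0.14 to 0.24 kg. Below the handle: a steel collar 44 mm across whose underside lies 46 mm below this point, then a stem 16 mm thick down to 91 mm below this point, then the sprung stylus; stylus tip when extended 131 mm below this point
- probe_tip (a point): lowest point of the probe's red ball tip (10 mm ball), on the probe's axis, 131 mm below the handle's middle when extended
- stylus (a joint): how far the stylus is pushed up into the probe, m: 0 extended, 0.012 fully in. Spring about 0.9 N per mm after 0.5 N preload
- rest (a point): where the probe hangs in its fork stand: middle of the slot, level with the top of the two fork arms (120 mm above the table), on which the collar's underside rests. Slot 24 mm wide, open to the stand's -x side; closed by a column face 40 mm away on +x, its top level with the arms. z up. Stand fixed, its 105 by 90 mm foot 12 mm thick; the hanging tip is 35 mm above the table
- weight_centre (a point): centre, half-way up, of the steel weight, 92 mm tall: round body 50 mm across for its lower half (46 mm), then a short taper and a round knob 24 mm thick from 52 to 92 mm above its foot (6 to 46 mm above this point); z up. 0.48 to 0.72 kg. Stands on a 4 mm round rubber mat 90 mm across
- bottle_a_mid (a point): loose glass bottle with blue cap, half-way up: 68 mm across, 160 mm tall, upright near the weight
- jar_mid (a point): loose clear jar with blue cap, half-way up: 60 mm across, 110 mm tall, on the weight's other side
- bottle_b_mid (a point): loose white bottle with orange cap, half-way up: 64 mm across, 190 mm tall, upright near the probe's stand
Mind the look-alikes: they are no part of the job. Leave any green look-alike of the part that bears weight_centre alone.

How it is judged:
By the outcome, as a careful person would: the job done as asked, in the order asked, and still so for the second after the job is handed in, with the robot touching nothing.
It also fails if it takes over 72 s, if anything falls off the work surface, if the arm or the gripper's body presses on something with over 40 N, if the wrist force passes 120 N, or if a joint passes its speed limit or range.

### The arm

A 6-joint arm with a two-finger parallel gripper is mounted at the origin on the work surface. World frame = base frame: x ahead of the robot, y to its left, z up, the work surface at z = 0. Lengths are in m, angles in rad, forces in N, time in s.
With the tool pointing down it reaches from about 0.225 to 0.875 m from the base axis. Payload 3.4 kg.
Tool frame: the origin (TCP) lies midway between the tips of the shut fingers; the grasp point (between the pads) lies 19 mm behind it (pinch_z is the distance from the TCP to the grasp point, in m); z points along the fingers, y is the line along which they close (so a half turn about z gives the same grasp; the last joint's range is limited). The gripper opens to 85 mm and grips with 20 to 120 N. Pads are 22 mm wide; open, the fingers measure 114 mm over their backs; the gripper's body (76 mm by 85 mm) begins 54 mm behind the grasp point. The pads swing forward as they close: fully open they stand 13 mm farther back than shut.
Start: joints at [1.087, 0.276, 1.505, -0, 1.361, -0.121], TCP at [0.204, 0.538, 0.202] pointing down, gripper open.
Joint ranges: [-2.89, 2.89], [-0.75, 2.08], [0.22, 2.7], [-1.18, 4.32], [0.11, 2.71], [-2.7, 2.7]. Speed limits (rad/s): [2.57, 2.57, 3.14, 3.14, 3.14, 3.14].

### API

Orientations are given as a unit quaternion [w, x, y, z].
In Python, from rig import get_state, get_image, sign_off, pinch_z gives the robot as it stands.
- The arm moves only by the tool send_rows, never from a script. Its argument "steps" is one flat list of numbers, 5 for each row, row after row: the gripper's target within -1 to 1 (fully open at 1, half-way at 0, shut at -1), then the shift along the tool's x, y, z in cm, then the turn about the tool's z in degrees. In form: [gripper, x, y, z, roll, gripper, x, y, z, roll, ...]. A call has 1 to 12 rows; each row shifts and turns the commanded pose from where the row before left it, along the tool's axes as they then stand; what a row does not reach is not made up. A row lasts 1/10 s, in which the tool goes at most 50 mm and 8.59 degrees, less where a joint would pass 70% of its speed; a pose out of reach is approached as far as the arm can. A call is refused whole if a number of a shift passes 5 or a number of a turn 8.59, either way. A call with a gripper value outside its range is refused whole. The fingers move at their own pace and stop on an object; "newtons" is the grip in N (left out, the last holds). Time passes only in rows, so rows that do not move let the fingers close. It gives the time, the measured TCP pose, the force, the opening and the grip force at its end, in the units of the state.
- get_state(): the state, without advancing time (a new reading comes with each control period).
- get_image(name): name is "scene" or "top" or "wrist"; returns a dict with "color" (420x560x3 uint8, red, green, blue), "mtx" (3x3 intrinsics, pixels), "k1" (the pictures are not rectified: a ray, as slopes to the right and down, at radius r is drawn at 1 + k1 r^2 times it, then the intrinsics apply), "T" (4x4, takes a point from camera to world coordinates); the wrist camera has in their place "mount" (4x4, takes a point from camera to tool coordinates, whose origin is the TCP and whose axes are the flange's). Camera axes: x right, y down, z forward; pixel columns grow to the right and rows downward; lengths in m; the calibration is good to about 2 mm. A picture is of the moment at which its call begins: read the wrist's pose just before it. There is no depth.
- sign_off(): hands the job in; it is judged then, once.
The state is a dict: "clock": time; "qpos": joint angles; "qd": joint speeds; "effort": joint torques, N m; "position": TCP position; "ee_rot": TCP orientation; "contact_force": force on the tool from outside, world axes, zero at the start; "moment": the same for the moment, N m; "width": finger opening in m; "gripper_force": force on a finger pad.
Only numpy, scipy, OpenCV 4.12 (cv2) and the standard library are available. Lean on these libraries where they do the work, as an engineer would, in place of code of your own. Each camera call takes 0.05 s, during which the arm holds its last target. There are 200 camera calls.

## Working session

There is one attempt and no reset: what is moved stays moved. The work goes in short steps, Python scripts to look and compute and a tool call to move; the robot and the scene stay as the last step left them, time stands still between calls to the robot, and variables do not carry over. Pictures are saved under pics/ and viewed, at most 10 in all, crops included, and the job is handed in when it is done.

Besides the shell and the picture viewer there is one more tool, called after "Request:" as name(argument=value, ...) on one line, values as JSON. send_rows: Moves the arm, as the interface text tells. Its arguments: {"type":"object","properties":{"steps":{"type":"array"},"newtons":{"type":"number"}},"required":["steps"]}

```bash
mkdir -p pics; cat > h.py <<'E'
import numpy as np, cv2
from rig import get_state, get_image, sign_off, pinch_z
from scipy.spatial.transform import Rotation as R
def pose():
    s=get_state(); q=s['ee_rot']; T=np.eye(4); T[:3,:3]=R.from_quat([q[1],q[2],q[3],q[0]]).as_matrix(); T[:3,3]=s['position']; return T
def grab(n):
    P=pose(); im=get_image(n); im['TT']=np.array(im['T']) if 'T' in im else P@np.array(im['mount']); return im
def ray(im,px):
    K=np.array(im['mtx']); k=im['k1']; d=np.array([(px[0]-K[0,2])/K[0,0],(px[1]-K[1,2])/K[1,1]]); u=d.copy()
    for _ in range(30): u=d/(1+k*(u@u))
    T=im['TT']; v=T[:3,:3]@np.array([u[0],u[1],1]); return T[:3,3],v
def onz(im,px,z):
    o,v=ray(im,px); return o+v*(z-o[2])/v[2]
def proj(im,p):
    T=im['TT']; c=T[:3,:3].T@(np.array(p)-T[:3,3]); u=c[:2]/c[2]; u=u*(1+im['k1']*(u@u)); K=np.array(im['mtx']); return np.array([K[0,0]*u[0]+K[0,2],K[1,1]*u[1]+K[1,2]])
def save(im,n): cv2.imwrite('pics/'+n,cv2.cvtColor(im['color'],cv2.COLOR_RGB2BGR))
E
python3 - <<'E'
from h import *
for n in ('scene','top'):
    im=grab(n); save(im,n+'0.png'); print(n,im['mtx'],im['k1'],im['TT'].round(3))
s=get_state();print(s,pinch_z); print(np.array(get_image('wrist')['mount']).round(4))
E
```

```text
scene [[395.22482264   0.         280.35820228]
 [  0.         395.22482264 210.36970744]
 [  0.           0.           1.        ]] -0.07565591744506787 [[ 0.259  0.663 -0.703  1.218]
 [ 0.966 -0.173  0.193 -0.211]
 [ 0.006 -0.729 -0.685  0.779]
 [ 0.     0.     0.     1.   ]]
top [[384.3450653    0.         281.33737924]
 [  0.         384.3450653  209.40081841]
 [  0.           0.           1.        ]] -0.08300661277130933 [[-0.017 -0.999  0.049  0.466]
 [-1.     0.016 -0.024 -0.034]
 [ 0.023 -0.049 -0.999  1.268]
 [ 0.     0.     0.     1.   ]]
{'clock': 0.1, 'qpos': array([ 1.08703254e+00,  2.76539684e-01,  1.50602906e+00,  3.19179421e-05,
        1.36070220e+00, -1.21025450e-01]), 'qd': array([ 1.13681503e-03, -2.21787482e-03, -2.03112565e-03, -1.45675572e-05,
        1.17648174e-03,  1.02188403e-03]), 'effort': array([ 4.50824700e-04, -4.17703557e+01, -2.46404314e+01, -3.61907605e-04,
        5.80521446e-03,  1.08674703e-05]), 'position': array([0.20378994, 0.53710975, 0.20141276]), 'ee_rot': array([-2.64799613e-04,  1.80379675e-01,  9.83596700e-01, -7.96419647e-04]), 'contact_force': array([-0.19846288,  0.5203322 , -0.15556093]), 'moment': array([ 0.01643641,  0.02226295, -0.00999197]), 'gripper_force': 0.0, 'width': 0.0849738685680308} 0.0187
[[-3.000e-04 -9.659e-01 -2.590e-01  6.470e-02]
 [ 1.000e+00 -4.000e-04  6.000e-04 -6.000e-04]
 [-7.000e-04 -2.590e-01  9.659e-01 -1.724e-01]
 [ 0.000e+00  0.000e+00  0.000e+00  1.000e+00]]
```

View pics/top0.png

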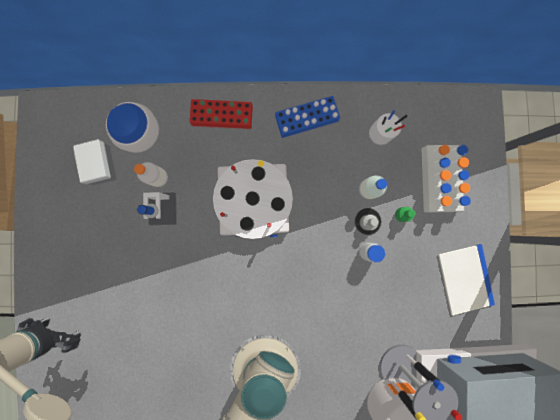

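View pics/scene0.png

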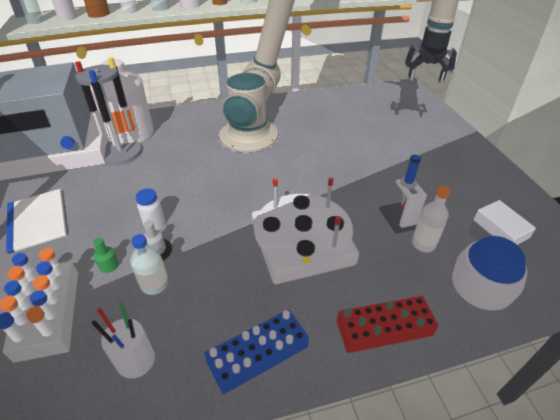

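Top view: platform centre about (252,198), yellow dot (261,163), with cushions clockwise at (258,173), (278,204), (247,224), (227,193) and centre (252,198). The probe is at (148,210). The steel weight is on the dark mat at (369,221). Its green look-alike at (404,214) is off the mat and the wrong colour. Next: measure and confirm in an enlarged crop.

```bash
python3 - <<'E'
from h import *
t=grab('top'); s=grab('scene')
def blobs(im,mask,box,amin=8):
    m=np.zeros(mask.shape,np.uint8); x0,y0,x1,y1=box; m[y0:y1,x0:x1]=mask[y0:y1,x0:x1]
    n,l,st,c=cv2.connectedComponentsWithStats(m)
    return [(c[i].round(1),int(st[i,4]),st[i,:4].tolist()) for i in range(1,n) if st[i,4]>=amin]
def hsv(im): return cv2.cvtColor(im['color'],cv2.COLOR_RGB2HSV).astype(int)
H=hsv(t);dark=(H[...,2]<45).astype(np.uint8)
C=[]
for b in blobs(t,dark,(205,155,300,240),50): C.append(onz(t,b[0],.085)); print('cush',b,C[-1].round(4))
yel=((abs(H[...,0]-26)<8)&(H[...,1]>120)&(H[...,2]>120)).astype(np.uint8)
for b in blobs(t,yel,(205,150,300,240),3): print('dot',b,onz(t,b[0],.072).round(4))
blue=((abs(H[...,0]-112)<12)&(H[...,1]>130)&(H[...,2]>50)).astype(np.uint8)
for b in blobs(t,blue,(120,190,180,230),5): print('handle',b,onz(t,b[0],.18).round(4))
for b in blobs(t,blue,(355,170,395,265),5): print('caps',b,onz(t,b[0],.16).round(4),onz(t,b[0],.11).round(4))
org=((abs(H[...,0]-10)<8)&(H[...,1]>130)&(H[...,2]>100)).astype(np.uint8)
for b in blobs(t,org,(125,155,165,185),5): print('bottleb',b,onz(t,b[0],.19).round(4))
mat=(H[...,2]<50).astype(np.uint8)
for b in blobs(t,mat,(345,200,392,245),30): print('mat',b,onz(t,b[0],.004).round(4))
Hs=hsv(s)
bl=((abs(Hs[...,0]-112)<12)&(Hs[...,1]>130)&(Hs[...,2]>40)).astype(np.uint8)
for b in blobs(s,bl,(395,145,430,190),5): print('handle scene',b,[onz(s,b[0],z).round(4).tolist() for z in (.14,.166,.18)])
def crop(im,x0,y0,w,h,sz): return cv2.resize(cv2.cvtColor(im['color'][y0:y0+h,x0:x0+w],cv2.COLOR_RGB2BGR),sz,interpolation=cv2.INTER_CUBIC)
a=crop(t,125,155,65,75,(260,300));b=crop(s,375,145,80,90,(267,300));c=crop(t,345,170,65,95,(260,380))
c=cv2.resize(c,(205,300));d=crop(t,205,155,95,90,(317,300));e=crop(s,240,170,130,110,(355,300))
r1=np.hstack([a,b,c]);r2=np.hstack([d,e]);W=800
pad=lambda r:np.pad(r,((0,0),(0,W-r.shape[1]),(0,0)))
cv2.imwrite('pics/crop1.png',np.vstack([pad(r1),pad(r2)]))
E
```

```text
cush (array([257.8, 173. ]), 119, [252, 167, 12, 13]) [0.638  0.0082 0.085 ]
cush (array([227. , 192.4]), 123, [221, 187, 13, 12]) [0.5791 0.1041 0.085 ]
cush (array([252. , 197.9]), 120, [246, 192, 13, 13]) [0.5609 0.0271 0.085 ]
cush (array([277.4, 203.6]), 116, [272, 198, 12, 12]) [ 0.5421 -0.0509  0.085 ]
cush (array([246.3, 223. ]), 106, [241, 218, 12, 11]) [0.4838 0.0457 0.085 ]
dot (array([260.4, 163. ]), 30, [258, 160, 6, 7]) [6.713e-01 2.000e-04 7.200e-02]
handle (array([145.2, 209.4]), 112, [138, 205, 16, 9]) [0.5254 0.3266 0.18  ]
caps (array([381.3, 183.5]), 84, [376, 179, 11, 10]) [ 0.5918 -0.3555  0.16  ] [ 0.5974 -0.37    0.11  ]
caps (array([376. , 253.2]), 226, [368, 245, 17, 17]) [ 0.3885 -0.334   0.16  ] [ 0.385  -0.3475  0.11  ]
bottleb (array([139.1, 168.6]), 87, [134, 164, 11, 10]) [0.641  0.3413 0.19  ]
mat (array([365.3, 219.5]), 219, [355, 208, 26, 26]) [ 0.49   -0.3431  0.004 ]
handle scene (array([415.3, 157.5]), 42, [411, 155, 9, 6]) [[0.4486, 0.3901, 0.14], [0.4799, 0.3657, 0.166], [0.4967, 0.3525, 0.18]]
handle scene (array([411.2, 171.7]), 199, [405, 161, 14, 23]) [[0.5044, 0.3463, 0.14], [0.5334, 0.3237, 0.166], [0.549, 0.3115, 0.18]]
```

View pics/crop1.png

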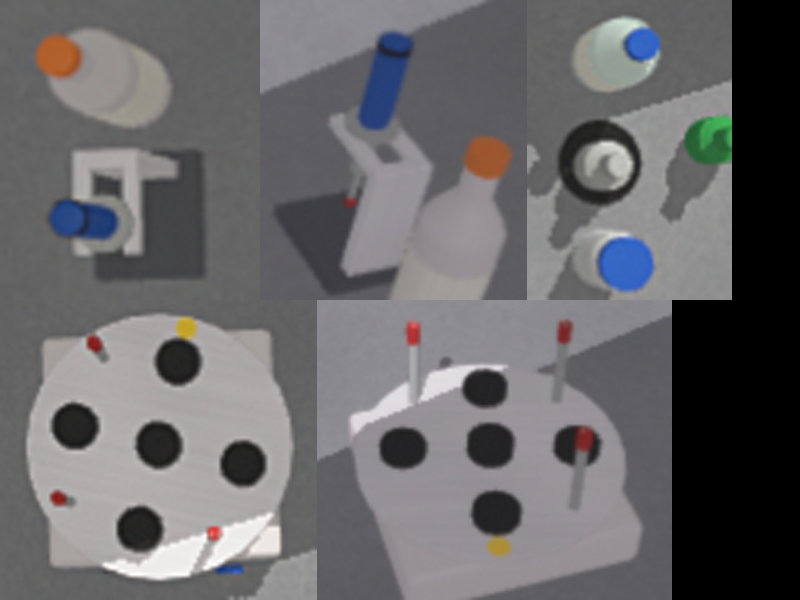

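The crop shows what I need. The probe hangs in a fork open downward in the image (-x), with the column on +x. The steel weight stands on the dark mat at (369,221), and the green look-alike beside it is to be left alone. Cushion spacing measures 79 mm against the stated 80 mm. I'm moving above the probe with the tool squared to world axes.

Request:
send_rows(steps=[1,0,0,-2.3,-7,1,0,0,-2.3,-7,1,0,0,-2.3,-6.8,1,-4,-2.6,0,0,1,-4,-2.6,0,0,1,-4,-2.6,0,0,1,-4,-2.6,0,0,1,-4,-2.6,0,0,1,-4,-2.6,0,0,1,-4,-2.6,0,0])

```text
clock: 1.25
position: [0.4855, 0.3544, 0.2712]
ee_rot: [-0.0, -0.0, 1.0, 0.0]
contact_force: [0.9, 0.0, -0.3]
width: 0.0855
gripper_force: 0.0
```

```bash
python3 - <<'E'
from h import *
w=grab('wrist'); save(w,'w1.png'); print(w['mtx'],w['k1']); P=pose();print(P.round(4),get_state()['qpos'])
H=cv2.cvtColor(w['color'],cv2.COLOR_RGB2HSV).astype(int)
m=((abs(H[...,0]-112)<12)&(H[...,1]>130)&(H[...,2]>40)).astype(np.uint8)
n,l,st,c=cv2.connectedComponentsWithStats(m)
for i in range(1,n):
    if st[i,4]>100: print(c[i],st[i],onz(w,c[i],.206).round(4))
E
```

```text
[[351.91683213   0.         276.88162122]
 [  0.         351.91683213 206.77509912]
 [  0.           0.           1.        ]] 0.015832805453893015
[[-1.      0.0056  0.007   0.493 ]
 [ 0.0055  1.     -0.0053  0.3494]
 [-0.007  -0.0052 -1.      0.2704]
 [ 0.      0.      0.      1.    ]] [ 0.50660163  0.29101372  1.31693482 -0.00800278  1.53011715 -1.05834182]
[247.48462567 246.50066845] [ 228  216   37   59 1496] [0.5139 0.3325 0.206 ]
```

View pics/w1.png

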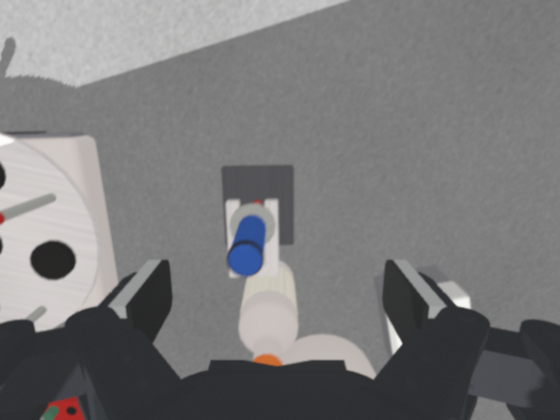

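The wrist view shows the blue handle with its top face at about (246,259) and its collar at (250,220) on a fork whose arms run nearly along image rows (world x). I'll re-measure with the arm at rest.

Request:
send_rows(steps=[1,0,0,0,0,1,0,0,0,0,1,0,0,0,0])

```text
clock: 1.6
position: [0.483, 0.3564, 0.2713]
ee_rot: [-0.0, -0.001, 1.0, 0.0]
contact_force: [-0.4, 0.6, 0.2]
width: 0.0855
gripper_force: 0.0
```

```bash
python3 - <<'E'
from h import *
w=grab('wrist'); P=pose();print(P.round(4)[:3,3])
cw=w['color']; H=cv2.cvtColor(cw,cv2.COLOR_RGB2HSV).astype(int)
m=((abs(H[...,0]-112)<12)&(H[...,1]>130)&(H[...,2]>40)).astype(np.uint8)
m[:, :200]=0;m[:,300:]=0;m[300:]=0
ys,xs=np.where(m); print(xs.min(),xs.max(),ys.min(),ys.max())
for r in range(ys.min(),ys.max()+1,4):
    x=xs[ys==r]; print(r,x.min(),x.max(),H[r,x,2].mean().round())
# fork rows
for r in (205,215,230,250): print(r,H[r,215:292:2,2].tolist())
x0,y0=205,150
cr=cv2.cvtColor(cw[150:300,190:320],cv2.COLOR_RGB2BGR); cv2.imwrite('pics/w2.png',cv2.resize(cr,(520,600),interpolation=cv2.INTER_CUBIC))
E
```

```text
[0.4829 0.3565 0.2714]
226 263 217 276
217 248 253 150.0
221 241 260 149.0
225 239 262 148.0
229 237 262 149.0
233 236 262 149.0
237 234 262 149.0
241 233 261 138.0
245 232 261 134.0
249 232 260 156.0
253 229 257 160.0
257 227 259 161.0
261 227 259 161.0
265 227 259 160.0
269 229 257 160.0
273 233 253 159.0
205 [128, 129, 127, 123, 110, 194, 204, 204, 209, 210, 207, 187, 116, 97, 108, 122, 134, 141, 143, 152, 149, 151, 149, 103, 166, 206, 204, 207, 210, 209, 196, 119, 86, 86, 87, 89, 87, 87, 88]
215 [130, 127, 124, 125, 102, 175, 206, 203, 189, 164, 162, 163, 162, 161, 161, 159, 154, 154, 155, 156, 156, 161, 162, 161, 163, 162, 162, 163, 196, 209, 195, 119, 87, 85, 86, 89, 87, 87, 89]
230 [126, 129, 131, 131, 112, 138, 199, 169, 160, 162, 153, 148, 148, 149, 148, 149, 149, 149, 150, 149, 149, 148, 149, 148, 148, 154, 160, 160, 160, 182, 201, 133, 88, 86, 87, 89, 88, 87, 91]
250 [127, 124, 127, 125, 125, 129, 156, 83, 121, 158, 163, 165, 164, 165, 165, 165, 165, 167, 164, 151, 111, 58, 99, 147, 183, 208, 208, 208, 212, 213, 208, 169, 131, 129, 127, 128, 127, 129, 129]
```

View pics/w2.png

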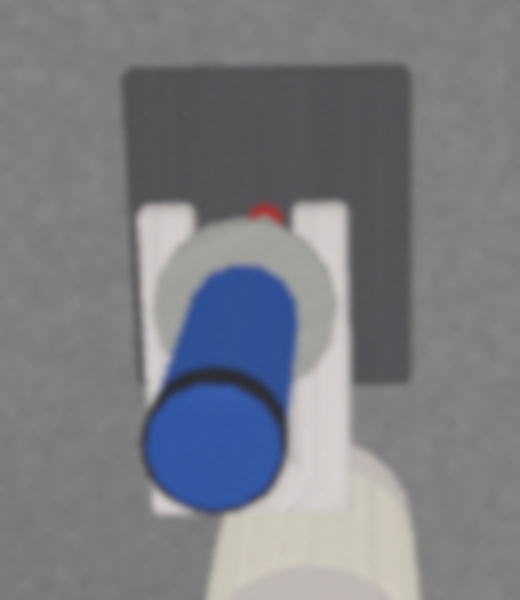

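```bash
python3 - <<'E'
from h import *
w=grab('wrist'); P=pose();print(P.round(4))
f=lambda x,y:(x/4+190-.4,y/4+150-.4)
for n,p,z in (('top',(215,445),.206),('collar',(245,302),.126),('L0',(139,225),.12),('L1',(153,510),.12),('R0',(347,225),.12),('R1',(350,510),.12),('slotL',(195,215),.12),('slotR',(292,212),.12),('footTL',(124,70),.012),('footTR',(410,66),.012),('footR2',(410,382),.012)):
    print(n,onz(w,f(*p),z).round(4))
# two-view: handle top in top camera
t=grab('top'); s=grab('scene')
H=cv2.cvtColor(t['color'],cv2.COLOR_RGB2HSV)
print('proj', [ (proj(t,(.518,.331,z)).round(1).tolist(), proj(s,(.518,.331,z)).round(1).tolist()) for z in (.206,.126)])
E
```

```text
[[-1.000e+00 -2.200e-03  0.000e+00  4.829e-01]
 [-2.200e-03  1.000e+00  3.000e-04  3.566e-01]
 [-0.000e+00  3.000e-04 -1.000e+00  2.715e-01]
 [ 0.000e+00  0.000e+00  0.000e+00  1.000e+00]]
top [0.5226 0.3314 0.206 ]
collar [0.5212 0.3313 0.126 ]
L0 [0.504 0.306 0.12 ]
L1 [0.5781 0.3068 0.12  ]
R0 [0.5039 0.3555 0.12  ]
R1 [0.5781 0.3563 0.12  ]
slotL [0.5015 0.3194 0.12  ]
slotR [0.5007 0.3424 0.12  ]
footTL [0.4833 0.2867 0.012 ]
footTR [0.4819 0.3748 0.012 ]
footR2 [0.5857 0.3761 0.012 ]
proj [([140.6, 211.6], [414.4, 155.1]), ([149.7, 212.8], [407.4, 179.8])]
```

Probe axis is at (0.522, 0.331): the top face and collar agree within 1.5 mm, so it is upright, and the stand's yaw is about 0.6°. I'm descending to grasp it.

Request:
send_rows(steps=[1,-1.95,-1.26,0,0,1,-1.95,-1.26,0,0,1,0,0,0,0,1,0,0,4.15,0,1,0,0,4.15,0,1,0,0,4.15,0,1,0,0,0,0,1,0,0,0,0,-1,0,0,0,0,-1,0,0,0,0,-1,0,0,0,0,-1,0,0,0,0], newtons=60)

```text
clock: 3.0
position: [0.5237, 0.3308, 0.1479]
ee_rot: [0.001, -0.0, 1.0, 0.001]
contact_force: [0.2, -1.2, 0.2]
width: 0.0286
gripper_force: 0.0
```

Request:
send_rows(steps=[-1,0,0,0,0,-1,0,0,0,0,-1,0,0,0,0])

```text
clock: 3.3
position: [0.5237, 0.3311, 0.148]
ee_rot: [0.001, -0.0, 1.0, 0.001]
contact_force: [-0.2, 0.8, 5.6]
width: 0.024
gripper_force: 58.6
```

Request:
send_rows(steps=[-1,0,0,-1,0,-1,0,0,-3,0,-1,0,0,-4.2,0,-1,0,0,-4.2,0,-1,0,0,-4.2,0,-1,0,0,0,0])

```text
clock: 3.9
position: [0.5256, 0.3315, 0.3198]
ee_rot: [0.006, -0.0, 1.0, 0.003]
contact_force: [0.4, 0.5, -1.6]
width: 0.0241
gripper_force: 59.3
```

Request:
send_rows(steps=[-1,-0.5,-4,0,0,-1,-0.5,-4,0,0,-1,-0.5,-4,0,0,-1,-0.5,-4,0,0,-1,-0.5,-4,0,0,-1,-0.5,-4,0,0,-1,-0.5,-4,0,0,-1,0,-2,0,0,-1,0,0,0,0,-1,0,0,0,0,-1,0,0,0,0])

```text
clock: 5.0
position: [0.5578, 0.0315, 0.3122]
ee_rot: [-0.001, -0.001, 1.0, 0.0]
contact_force: [-0.2, 0.6, -1.8]
width: 0.0245
gripper_force: 59.5
```

```bash
python3 - <<'E'
from h import *
w=grab('wrist'); save(w,'w3.png'); s=grab('scene'); t=grab('top');P=pose();print(P.round(4)[:3]); st=get_state(); print(st['contact_force'],st['moment'])
H=cv2.cvtColor(w['color'],cv2.COLOR_RGB2HSV).astype(int)
m=(H[...,2]<45).astype(np.uint8)
n,l,sx,c=cv2.connectedComponentsWithStats(m)
for i in range(1,n):
    if sx[i,4]>200: print(c[i].round(1),sx[i],onz(w,c[i],.085).round(4))
cv2.imwrite('pics/w3c.png',np.hstack([cv2.resize(cv2.cvtColor(w['color'],cv2.COLOR_RGB2BGR),(500,375)),cv2.resize(cv2.cvtColor(s['color'][60:285,230:410],cv2.COLOR_RGB2BGR),(300,375))]))
E
```

```text
[[-1.000e+00 -2.000e-03 -2.000e-04  5.580e-01]
 [-2.000e-03  1.000e+00  4.000e-04  3.160e-02]
 [ 2.000e-04  4.000e-04 -1.000e+00  3.126e-01]]
[-0.39571554 -0.07010075 -1.05393677] [-0.00024019 -0.06237256  0.00600319]
[  8.2 110.2] [  0  77  19  60 627] [ 0.4916 -0.2602  0.085 ]
```

View pics/w3c.png

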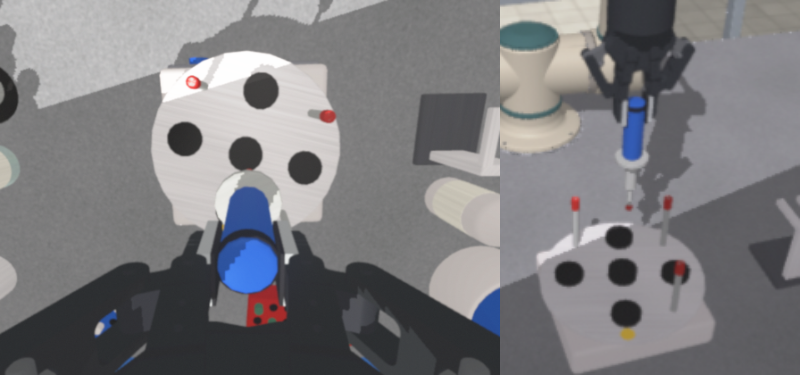

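The probe is held straight. In the wrist view (scaled 0.893) cushions show at (185,139), (261,90), (305,168) and (246,153). I'll measure them with a looser threshold.

```bash
python3 - <<'E'
from h import *
w=grab('wrist')
H=cv2.cvtColor(w['color'],cv2.COLOR_RGB2HSV).astype(int)
m=(H[...,2]<90).astype(np.uint8)
n,l,sx,c=cv2.connectedComponentsWithStats(m)
for i in range(1,n):
    if 800<sx[i,4]<2500 and 150<c[i][0]<400: print(c[i].round(1),sx[i],onz(w,c[i],.0845).round(4))
# platform top outline centre not needed; handle top face in hand
b=((abs(H[...,0]-110)<12)&(H[...,1]>130)&(H[...,2]>170)).astype(np.uint8); b[:, :200]=0;b[:,320:]=0
ys,xs=np.where(b); print('handle top',xs.min(),xs.max(),ys.min(),ys.max())
p=((xs.min()+xs.max())/2,(ys.max()-(xs.max()-xs.min())/2)); print(p,onz(w,p,.3126+.0587))
s=grab('scene'); Hs=cv2.cvtColor(s['color'],cv2.COLOR_RGB2HSV).astype(int)
r=((np.minimum(Hs[...,0],180-Hs[...,0])<8)&(Hs[...,1]>120)).astype(np.uint8)
n,l,sx,c=cv2.connectedComponentsWithStats(r)
for i in range(1,n):
    if 240<c[i][0]<400 and 130<c[i][1]<240: print('red',c[i],sx[i])
for x,y in((.558,.0316),(.560,.0316),(.558,.0336)): print(proj(s,(x,y,.3126+.0187-.126)))
E
```

```text
[292. 101.] [ 274   82   37   39 1163] [0.4812 0.0474 0.0845]
[206.5 154.8] [ 188  137   38   37 1103] [ 0.5397 -0.0486  0.0845]
[274.5 171.6] [ 257  153   36   38 1048] [0.5587 0.0284 0.0845]
[341.  187.2] [ 323  170   37   36 1019] [0.5769 0.1056 0.0845]
handle top 212 310 64 328
(np.float64(261.0), np.float64(279.0)) [0.55003655 0.02518449 0.3713    ]
red [274.64516129 181.70967742] [273 178   5   8  31]
red [330.27272727 181.45454545] [329 179   4   7  22]
red [307.   184.25] [306 184   3   2   4]
red [337.34090909 220.61363636] [334 217   7   8  44]
[306.54648727 183.69588871]
[306.81401031 184.23463426]
[307.3788885  183.55697922]
```

Platform centre is about (0.560, 0.028), with top and wrist views agreeing within 2 mm. Going above cushion 1.

Request:
send_rows(steps=[-1,-4.03,-1.15,0,0,-1,-4.03,-1.15,0,0,-1,0,0,0,0,-1,0,0,3.2,0,-1,0,0,3.2,0,-1,0,0,3.2,0,-1,0,0,0,0,-1,0,0,0,0,-1,0,0,0,0])

```text
clock: 6.15
position: [0.6401, 0.0076, 0.2192]
ee_rot: [0.002, -0.0, 1.0, -0.0]
contact_force: [-0.1, 0.8, -1.4]
width: 0.0246
gripper_force: 59.5
```

Request:
send_rows(steps=[-1,0,0,0.6,0,-1,0,0,0.5,0,-1,0,0,0.4,0,-1,0,0,0.4,0,-1,0,0,0.3,0,-1,0,0,0,0,-1,0,0,0,0,-1,0,0,0,0,-1,0,0,0,0,-1,0,0,0,0])

```text
clock: 7.15
position: [0.6389, 0.0075, 0.1949]
ee_rot: [0.0, -0.0, 1.0, 0.0]
contact_force: [-0.1, 0.5, 0.8]
width: 0.0246
gripper_force: 59.5
```

```bash
cat > f.py <<'E'
from h import *
a=[];
for i in range(5): get_image('wrist'); s=get_state(); a.append([*s['contact_force'],*s['position']])
print(np.mean(a,0).round(4),s['clock'])
E
python3 f.py
```

```text
[-0.476   0.074   0.5797  0.6389  0.0075  0.1948] 7.4
```

Cushion 1 gave about 2 mm. I'll press 1 mm more, then go to cushion 2 and press to the same height.

Request:
send_rows(steps=[-1,0,0,0.1,0,-1,0,0,0,0,-1,0,0,0,0,-1,0,0,-1.2,0,-1,0,0,-1.2,0,-1,0,0,0,0,-1,3.23,-1.91,0,0,-1,3.23,-1.91,0,0,-1,3.23,-1.91,0,0,-1,0,0,0,0,-1,0,0,0,0,-1,0,0,0,0])

```text
clock: 8.6
position: [0.5429, -0.0496, 0.218]
ee_rot: [0.001, -0.0, 1.0, 0.0]
contact_force: [0.9, 0.1, -1.8]
width: 0.0243
gripper_force: 59.6
```

Request:
send_rows(steps=[-1,0,0,0.6,0,-1,0,0,0.6,0,-1,0,0,0.5,0,-1,0,0,0.4,0,-1,0,0,0.3,0,-1,0,0,0,0,-1,0,0,0,0,-1,0,0,0,0,-1,0,0,0,0,-1,0,0,0,0])

```text
clock: 9.6
position: [0.542, -0.0497, 0.194]
ee_rot: [0.0, -0.0, 1.0, 0.0]
contact_force: [-0.2, 1.2, 3.2]
width: 0.0242
gripper_force: 60.0
```

```bash
python3 f.py
```

```text
[-0.1096  0.902   2.443   0.542  -0.0497  0.1938] 9.85
```

Request:
send_rows(steps=[-1,0,0,-1.2,0,-1,0,0,-1.2,0,-1,0,0,0,0,-1,1.95,3.21,0,0,-1,1.95,3.21,0,0,-1,1.95,3.21,0,0,-1,0,0,0,0,-1,0,0,0,0,-1,0,0,0,0])

```text
clock: 10.75
position: [0.4841, 0.0458, 0.2178]
ee_rot: [0.0, -0.0, 1.0, -0.0]
contact_force: [0.1, -0.9, -1.9]
width: 0.0242
gripper_force: 59.8
```

Request:
send_rows(steps=[-1,0,0,0.6,0,-1,0,0,0.6,0,-1,0,0,0.5,0,-1,0,0,0.4,0,-1,0,0,0.3,0,-1,0,0,0,0,-1,0,0,0,0,-1,0,0,0,0,-1,0,0,0,0,-1,0,0,0,0])

```text
clock: 11.75
position: [0.4836, 0.0463, 0.194]
ee_rot: [0.0, -0.0, 1.0, -0.0]
contact_force: [-0.3, -0.7, 3.4]
width: 0.0242
gripper_force: 60.3
```

```bash
python3 f.py
```

```text
[-0.4207 -0.9687  2.9837  0.4835  0.0464  0.1938] 12.0
```

Request:
send_rows(steps=[-1,0,0,-1.2,0,-1,0,0,-1.2,0,-1,0,0,0,0,-1,-3.22,1.96,0,0,-1,-3.22,1.96,0,0,-1,-3.22,1.96,0,0,-1,0,0,0,0,-1,0,0,0,0,-1,0,0,0,0])

```text
clock: 12.9
position: [0.5788, 0.105, 0.2173]
ee_rot: [-0.001, -0.0, 1.0, -0.0]
contact_force: [0.3, -0.9, -2.5]
width: 0.0245
gripper_force: 59.8
```

Request:
send_rows(steps=[-1,0,0,0.6,0,-1,0,0,0.6,0,-1,0,0,0.5,0,-1,0,0,0.4,0,-1,0,0,0.3,0,-1,0,0,0,0,-1,0,0,0,0,-1,0,0,0,0,-1,0,0,0,0,-1,0,0,0,0])

```text
clock: 13.9
position: [0.5801, 0.1052, 0.1939]
ee_rot: [0.0, -0.0, 1.0, -0.0]
contact_force: [-0.3, -0.7, 2.2]
width: 0.0244
gripper_force: 60.3
```

```bash
python3 f.py
```

```text
[-1.1222 -0.7585  2.7325  0.58    0.1052  0.1938] 14.15
```

Request:
send_rows(steps=[-1,0,0,-1.2,0,-1,0,0,-1.2,0,-1,0,0,0,0,-1,0.63,-2.58,0,0,-1,0.63,-2.58,0,0,-1,0.63,-2.58,0,0,-1,0,0,0,0,-1,0,0,0,0,-1,0,0,0,0])

```text
clock: 15.05
position: [0.5613, 0.0286, 0.2177]
ee_rot: [0.0, -0.0, 1.0, 0.0]
contact_force: [-0.2, 0.4, -1.8]
width: 0.0245
gripper_force: 59.9
```

Request:
send_rows(steps=[-1,0,0,0.6,0,-1,0,0,0.6,0,-1,0,0,0.5,0,-1,0,0,0.4,0,-1,0,0,0.2,0,-1,0,0,0,0,-1,0,0,0,0,-1,0,0,0,0,-1,0,0,0,0])

```text
clock: 15.95
position: [0.5613, 0.0281, 0.1951]
ee_rot: [0.0, -0.0, 1.0, 0.0]
contact_force: [-0.2, 1.4, 5.8]
width: 0.0242
gripper_force: 60.7
```

```bash
python3 f.py
```

```text
[-0.3167  1.292   5.4504  0.5613  0.0281  0.195 ] 16.2
```

Centre cushion reads 7.2 N with the tip 1 mm higher, against 3–4.7 N on the others, so it stands about 4 mm prouder. That makes it the highest. Returning the probe to the fork.

Request:
send_rows(steps=[-1,0,0,-2,0,-1,0,0,-4,0,-1,0,0,-4,0,-1,0,0,-2.3,0,-1,0.54,4.32,0,0,-1,0.54,4.32,0,0,-1,0.54,4.32,0,0,-1,0.54,4.32,0,0,-1,0.54,4.32,0,0,-1,0.54,4.32,0,0,-1,0.52,4.37,0,0,-1,0,0,0,0])

```text
clock: 17.4
position: [0.5221, 0.3358, 0.3153]
ee_rot: [-0.001, -0.003, 1.0, 0.001]
contact_force: [-0.1, -0.9, -2.7]
width: 0.0245
gripper_force: 60.2
```

Request:
send_rows(steps=[-1,0,0,0,0,-1,0,0,0,0,-1,0,0,0,0])

```text
clock: 17.7
position: [0.5238, 0.3293, 0.3174]
ee_rot: [-0.0, 0.001, 1.0, -0.0]
contact_force: [0.5, -0.4, -1.6]
width: 0.0245
gripper_force: 60.2
```

Request:
send_rows(steps=[-1,0,0.15,0,0,-1,0,0,0,0,-1,0,0,3,0,-1,0,0,3,0,-1,0,0,3,0,-1,0,0,3,0,-1,0,0,2.5,0,-1,0,0,1.2,0,-1,0,0,0.5,0,-1,0,0,0,0,-1,0,0,0,0])

```text
clock: 18.8
position: [0.5244, 0.3327, 0.1572]
ee_rot: [0.001, -0.0, 1.0, 0.001]
contact_force: [0.2, 1.1, -2.0]
width: 0.0241
gripper_force: 60.2
```

Request:
send_rows(steps=[-1,0,-0.15,0.4,0,-1,0,0,0.3,0,-1,0,0,0.15,0,-1,0,0,0,0,-1,0,0,0,0,-1,0,0,0,0])

```text
clock: 19.4
position: [0.5237, 0.3309, 0.148]
ee_rot: [0.0, -0.0, 1.0, 0.0]
contact_force: [-1.5, -0.3, 4.6]
width: 0.0244
gripper_force: 60.6
```

Request:
send_rows(steps=[-0.2,0,0,0,0,-0.1,0,0,0,0,0.2,0,0,0,0,0.5,0,0,0,0,1,0,0,0,0,1,0,0,-1,0,1,0,0,-4,0,1,0,0,-4,0,1,0,0,-4,0,1,0,0,0,0,1,0,0,0,0])

```text
clock: 20.5
position: [0.524, 0.331, 0.2792]
ee_rot: [0.002, -0.0, 1.0, 0.001]
contact_force: [0.1, -0.4, -0.6]
width: 0.0853
gripper_force: 0.0
```

```bash
python3 - <<'E'
from h import *
w=grab('wrist'); print(pose()[:3,3].round(4),get_state()['width'])
s=grab('scene')
cv2.imwrite('pics/p4.png',np.hstack([cv2.resize(cv2.cvtColor(w['color'][120:320,180:340],cv2.COLOR_RGB2BGR),(320,400)),cv2.resize(cv2.cvtColor(s['color'][130:230,370:470],cv2.COLOR_RGB2BGR),(400,400))]))
E
```

```text
[0.5232 0.3307 0.2774] 0.08572447614979332
```

View pics/p4.png

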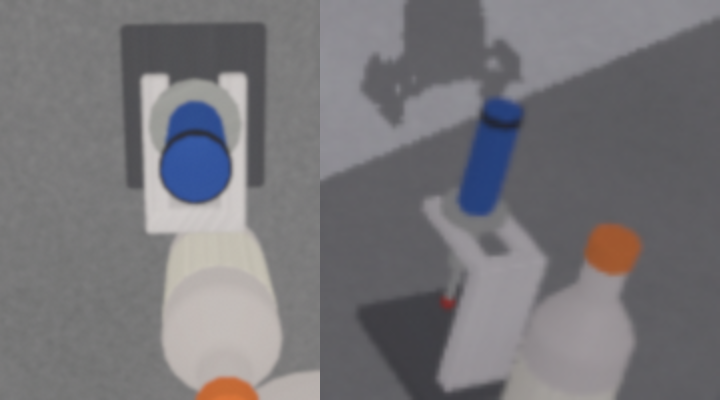

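The probe hangs upright in the fork, collar on both arms. Next, the weight.

Request:
send_rows(steps=[1,0.22,-4.4,0,0,1,0.22,-4.4,0,0,1,0.22,-4.4,0,0,1,0.22,-4.4,0,0,1,0.22,-4.4,0,0,1,0.22,-4.4,0,0,1,0.22,-4.4,0,0,1,0.22,-4.4,0,0,1,0.22,-4.4,0,0,1,0.22,-4.4,0,0,1,0.22,-4.4,0,0,1,0.22,-4.4,0,0])

```text
clock: 21.8
position: [0.496, -0.1985, 0.2755]
ee_rot: [-0.001, -0.0, 1.0, 0.001]
contact_force: [0.9, -0.6, 0.7]
width: 0.0851
gripper_force: 0.0
```

Request:
send_rows(steps=[1,0.22,-4.4,0,0,1,0.22,-4.4,0,0,1,0.22,-4.4,0,0,1,0,0,0,0,1,0,0,0,0,1,0,0,0,0,1,0,0,0,0])

```text
clock: 22.5
position: [0.4906, -0.3276, 0.277]
ee_rot: [-0.0, -0.001, 1.0, 0.0]
contact_force: [0.3, 0.9, 0.7]
width: 0.0854
gripper_force: 0.0
```

```bash
python3 - <<'E'
from h import *
w=grab('wrist'); P=pose(); print(P.round(4)[:3],get_state()['qpos'])
for p in ((.49,-.343,.096),(.49,-.343,.004)): print(proj(w,p))
cv2.imwrite('pics/w5.png',cv2.cvtColor(w['color'],cv2.COLOR_RGB2BGR))
E
```

```text
[[-1.000e+00 -2.000e-03 -0.000e+00  4.907e-01]
 [-2.000e-03  1.000e+00  5.000e-04 -3.277e-01]
 [ 0.000e+00  5.000e-04 -1.000e+00  2.772e-01]] [-7.06965389e-01  2.68487050e-01  1.33254501e+00  3.77963185e-04
  1.54094573e+00 -2.27974184e+00]
[262.22856314 177.8700561 ]
[265.01907874 164.85166567]
```

View pics/w5.png

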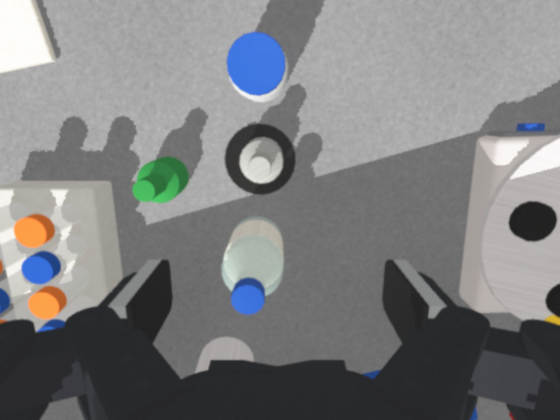

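The wrist view shows the steel weight on the black mat (mat centre about (260,158), knob top about (259,164)). The green look-alike is at (160,182), the jar cap at (257,64) and the bottle at (252,260).

```bash
python3 - <<'E'
from h import *
w=grab('wrist'); g=cv2.cvtColor(w['color'],cv2.COLOR_RGB2HSV).astype(int)
m=(g[...,2]<60).astype(np.uint8); m[:110]=0;m[205:]=0;m[:,:215]=0;m[:,305:]=0
c=max(cv2.findContours(m,cv2.RETR_EXTERNAL,cv2.CHAIN_APPROX_NONE)[0],key=cv2.contourArea)
e=cv2.fitEllipse(cv2.convexHull(c)); print('mat',e,onz(w,e[0],.004).round(4))
k=(g[...,2]>200).astype(np.uint8); print(g[150:182:4,244:276:3,2])
gr=cv2.GaussianBlur(cv2.cvtColor(w['color'],cv2.COLOR_RGB2GRAY),(3,3),0)
print(cv2.HoughCircles(cv2.resize(gr[130:190,230:290],(240,240),interpolation=cv2.INTER_CUBIC),cv2.HOUGH_GRADIENT,1,20,param1=80,param2=15,minRadius=30,maxRadius=75))
b=((abs(g[...,0]-110)<12)&(g[...,1]>120)).astype(np.uint8)
n,l,sx,cc=cv2.connectedComponentsWithStats(b)
for i in range(1,n):
    if sx[i,4]>400: print(cc[i],sx[i],onz(w,cc[i],.11).round(3),onz(w,cc[i],.16).round(3))
E
```

```text
mat ((260.38970947265625, 158.43946838378906), (67.27843475341797, 68.71797943115234), 149.3294219970703) [ 0.4821 -0.349   0.004 ]
[[199 200 196 191 148 140 139 139 140 140 140]
 [208 205 200 164 131 130 129 130 133 137 139]
 [212 208 187 181 211 215 211 179 131 135 145]
 [217 214 208 218 217 219 217 212 197 135 177]
 [220 214 217 219 216 213 217 218 215 173 196]
 [221 221 216 215 219 219 217 211 211 193 199]
 [160 227 224 220 218 214 217 214 207 214 207]
 [ 59 123 218 225 223 220 218 219 215 208 168]]
[[[136.5  98.5  69.9]
  [138.5 135.5  74.4]
  [114.5 136.5  73.3]
  [111.5 160.5  53. ]
  [112.5 104.5  71.9]
  [ 92.5 130.5  58.8]
  [158.5 148.5  47.9]
  [135.5 156.5  56.6]
  [ 82.5  98.5  37.9]
  [121.5 178.5  38.8]
  [178.5 120.5  35.1]]]
[255.9635785   62.75070721] [ 227   32   58   63 2828] [ 0.383 -0.347  0.11 ] [ 0.389 -0.345  0.16 ]
[ 40.9441402  266.99342826] [ 22 252  39  32 913] [ 0.582 -0.573  0.11 ] [ 0.559 -0.537  0.16 ]
[247.82261411 295.91286307] [231 278  34  36 964] [ 0.616 -0.359  0.11 ] [ 0.588 -0.355  0.16 ]
```

Request:
send_rows(steps=[1,1,-1.9,0,0,1,0,0,3.8,0,1,0,0,3.8,0,1,0,0,0,0,1,0,0,0,0,1,0,0,0,0])

```text
clock: 23.2
position: [0.482, -0.3489, 0.2037]
ee_rot: [0.002, -0.0, 1.0, -0.001]
contact_force: [0.1, -0.4, 0.9]
width: 0.0854
gripper_force: 0.0
```

```bash
python3 - <<'E'
from h import *
w=grab('wrist'); P=pose(); print(P.round(4)[:3,3]); 
p=proj(w,(.48,-.347,.096)); q=proj(w,(.48,-.347,.004)); print(p,q)
x0,y0=int(p[0])-50,int(p[1])-55; print(x0,y0,w['color'].shape)
cv2.imwrite('pics/w6.png',cv2.resize(cv2.cvtColor(w['color'][y0:y0+100,x0:x0+100],cv2.COLOR_RGB2BGR),(600,600),interpolation=cv2.INTER_CUBIC))
E
```

```text
[ 0.482  -0.3491  0.2038]
[280.47082729 191.92063139] [279.80962217 172.79722015]
230 136 (420, 560, 3)
```

View pics/w6.png

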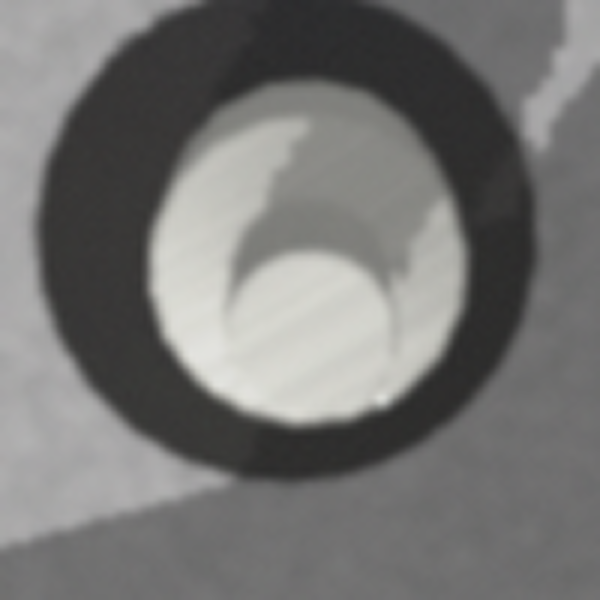

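Knob top is at about (281.6,191.9), which puts the weight axis at (0.480, -0.346). I'm descending to grasp the knob.

Request:
send_rows(steps=[1,0.2,0.28,0,0,1,0,0,3.5,0,1,0,0,3.5,0,1,0,0,3.5,0,1,0,0,2.5,0,1,0,0,1.2,0,1,0,0,0,0,1,0,0,0,0])

```text
clock: 24.05
position: [0.4795, -0.3462, 0.0606]
ee_rot: [0.001, -0.0, 1.0, -0.001]
contact_force: [-0.6, 0.4, 0.1]
width: 0.0854
gripper_force: 0.0
```

Request:
send_rows(steps=[-1,0,0,0,0,-1,0,0,0,0,-1,0,0,0,0,-1,0,0,0,0,-1,0,0,0,0,-1,0,0,0,0,-1,0,0,0,0,-1,0,0,0,0], newtons=80)

```text
clock: 24.85
position: [0.4788, -0.3457, 0.0601]
ee_rot: [0.0, -0.0, 1.0, -0.0]
contact_force: [-0.6, 0.9, 5.3]
width: 0.0196
gripper_force: 78.2
```

Request:
send_rows(steps=[-1,0,0,-0.5,0,-1,0,0,-1.5,0,-1,0,0,-3,0,-1,0,0,-4,0,-1,0,0,-4,0,-1,0,0,-4,0,-1,0,0,-4,0,-1,0,0,0,0,-1,0,0,0,0])

```text
clock: 25.75
position: [0.4784, -0.3451, 0.2685]
ee_rot: [-0.0, -0.0, 1.0, 0.0]
contact_force: [-0.7, 1.0, -5.8]
width: 0.0192
gripper_force: 79.0
```

Request:
send_rows(steps=[-1,-0.8,3.73,0,0,-1,-0.8,3.73,0,0,-1,-0.8,3.73,0,0,-1,-0.8,3.73,0,0,-1,-0.8,3.73,0,0,-1,-0.8,3.73,0,0,-1,-0.8,3.73,0,0,-1,-0.8,3.73,0,0,-1,-0.8,3.73,0,0,-1,-0.8,3.73,0,0,-1,0,0,0,0,-1,0,0,0,0])

```text
clock: 26.95
position: [0.5567, 0.0285, 0.2659]
ee_rot: [-0.003, -0.001, 1.0, -0.0]
contact_force: [-0.9, -0.5, -5.0]
width: 0.0195
gripper_force: 79.4
```

Request:
send_rows(steps=[-1,0,0,0,0,-1,0,0,0,0])

```text
clock: 27.15
position: [0.5578, 0.0266, 0.268]
ee_rot: [-0.001, 0.001, 1.0, -0.0]
contact_force: [0.1, 0.7, -5.8]
width: 0.0194
gripper_force: 79.4
```

```bash
python3 - <<'E'
from h import *
w=grab('wrist'); s=grab('scene'); t=grab('top'); P=pose(); print(P.round(4)[:3]); T=P[:3,3]; st=get_state(); print(st['contact_force'],st['moment'],st['width'])
B=lambda im,x,y,W,H,sz:cv2.resize(cv2.cvtColor(im['color'][y:y+H,x:x+W],cv2.COLOR_RGB2BGR),sz,interpolation=cv2.INTER_CUBIC)
for n,im in(('w',w),('s',s),('t',t)):
    for dz in (.036,-.01,-.056): print(n,dz,proj(im,T+[0,0,dz]).round(1),proj(im,T+[.005,0,dz]).round(1))
p=proj(w,T+[0,0,.036]).astype(int); q=proj(s,T+[0,0,-.01]).astype(int); print(p,q)
cv2.imwrite('pics/w7.png',np.hstack([B(w,180,130,200,200,(400,400)),B(s,q[0]-50,q[1]-50,100,100,(400,400))]))
E
```

```text
[[-1.000e+00  1.200e-03 -4.000e-04  5.583e-01]
 [ 1.200e-03  1.000e+00  0.000e+00  2.670e-02]
 [ 4.000e-04  0.000e+00 -1.000e+00  2.690e-01]]
[ 0.00936394  0.66481847 -4.29463715] [0.03360445 0.05915411 0.02913806] 0.01963682801508479
w 0.036 [278.9 273.7] [278.9 284.5]
w -0.01 [278.4 236.5] [278.4 245.1]
w -0.056 [278.1 213.3] [278.1 220.5]
s 0.036 [306.8 147.7] [307.5 149. ]
s -0.01 [305.7 165.2] [306.4 166.5]
s -0.056 [304.7 181.5] [305.4 182.8]
t 0.036 [247.6 192. ] [247.5 190. ]
t -0.01 [248.7 193.6] [248.7 191.7]
t -0.056 [249.7 195.1] [249.7 193.3]
[278 273] [305 165]
```

View pics/w7.png

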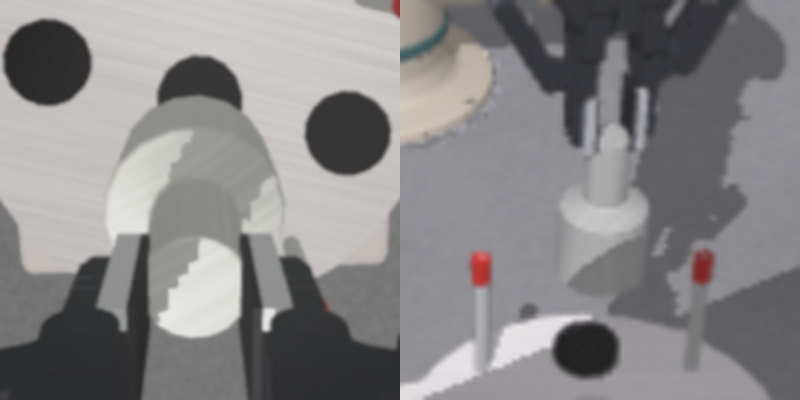

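The weight hangs straight, and its knob top falls where the TCP projects, within 1.5 px. I'm lowering it towards the centre cushion.

Request:
send_rows(steps=[-1,-0.08,0.13,0,0,-1,0,0,3,0,-1,0,0,3,0,-1,0,0,2.5,0,-1,0,0,1.8,0,-1,0,0,0.8,0,-1,0,0,0.4,0,-1,0,0,0,0,-1,0,0,0,0,-1,0,0,0,0])

```text
clock: 28.3
position: [0.5601, 0.0288, 0.1553]
ee_rot: [0.001, -0.0, 1.0, -0.0]
contact_force: [-0.3, 0.9, -5.0]
width: 0.0194
gripper_force: 79.5
```

Request:
send_rows(steps=[-1,0.08,-0.06,0.3,0,-1,0,0,0.2,0,-1,0,0,0.1,0,-1,0,0,0.1,0,-1,0,0,0,0,-1,0,0,0,0,-1,0,0,0,0])

```text
clock: 29.0
position: [0.5586, 0.0283, 0.1473]
ee_rot: [0.0, -0.0, 1.0, 0.0]
contact_force: [0.1, -0.5, -5.3]
width: 0.0194
gripper_force: 79.5
```

Request:
send_rows(steps=[-1,0,0,0.1,0,-1,0,0,0.05,0,-1,0,0,0.05,0,-1,0,0,0,0,-1,0,0,0,0,-1,0,0,0,0])

```text
clock: 29.6
position: [0.5587, 0.0283, 0.1456]
ee_rot: [0.0, -0.0, 1.0, 0.0]
contact_force: [-0.6, -0.7, 0.4]
width: 0.0195
gripper_force: 80.1
```

Contact is made: the load went from -5.3 N to +0.4 N at the expected height. Releasing and retreating.

Request:
send_rows(steps=[-0.4,0,0,0,0,-0.2,0,0,0,0,0.1,0,0,0,0,0.5,0,0,0,0,1,0,0,0,0,1,0,0,-1,0,1,0,0,-3,0,1,0,0,-4,0,1,0,0,-4,0,1,0,0,-3,0,1,0,0,0,0,1,0,0,0,0])

```text
clock: 30.8
position: [0.5587, 0.0283, 0.2963]
ee_rot: [0.001, -0.0, 1.0, -0.0]
contact_force: [0.1, -0.2, -0.5]
width: 0.0856
gripper_force: 0.0
```

Request:
send_rows(steps=[1,3,0,0,0,1,3,0,0,0,1,3,0,0,0,1,3,0,0,0,1,0,0,0,0,1,0,0,0,0,1,0,0,0,0])

```text
clock: 31.5
position: [0.439, 0.0282, 0.2945]
ee_rot: [-0.0, -0.0, 1.0, 0.0]
contact_force: [0.4, -0.6, 0.2]
width: 0.0855
gripper_force: 0.0
```

```bash
python3 - <<'E'
from h import *
w=grab('wrist'); s=grab('scene'); t=grab('top'); P=pose(); print(P[:3,3].round(4),get_state()['width'])
# black cushions in all views -> centre of the four rim ones; weight blob check in scene
g=cv2.cvtColor(w['color'],cv2.COLOR_RGB2HSV).astype(int)
n,l,sx,c=cv2.connectedComponentsWithStats((g[...,2]<90).astype(np.uint8))
for i in range(1,n):
    if 600<sx[i,4]<3000: print('w dark',c[i].round(1),sx[i],onz(w,c[i],.085).round(4))
for z in (.0895,.1355,.1815): print('expect w',z,proj(w,(.5595,.0275,z)).round(1),'scene',proj(s,(.5595,.0275,z)).round(1),'top',proj(t,(.5595,.0275,z)).round(1))
B=lambda im,x,y,W,H,sz:cv2.resize(cv2.cvtColor(im['color'][y:y+H,x:x+W],cv2.COLOR_RGB2BGR),sz,interpolation=cv2.INTER_CUBIC)
cv2.imwrite('pics/fin.png',np.hstack([B(w,120,120,320,300,(400,375)),B(s,240,110,140,131,(400,375))]))
E
```

```text
[0.4392 0.0282 0.2946] 0.08509892152957818
w dark [ 12.8 198.3] [   0  165   32   64 1545] [ 0.4665 -0.2645  0.085 ]
w dark [294. 210.] [ 276  191   37   38 1101] [0.4801 0.0469 0.085 ]
w dark [211.9 257.7] [ 194  240   37   36 1049] [ 0.5379 -0.0482  0.085 ]
w dark [341.8 286.5] [ 324  269   36   36 1002] [0.575  0.1052 0.085 ]
w dark [259.7 330.9] [246 312  34  34 696] [0.6354 0.0063 0.085 ]
expect w 0.0895 [276.8 276.3] scene [302.8 220.5] top [251.8 198.2]
expect w 0.1355 [276.8 296.1] scene [303.6 206.9] top [251. 197.]
expect w 0.1815 [276.9 321.4] scene [304.5 192.3] top [250.1 195.7]
```

```bash
python3 - <<'E'
from h import *
s=grab('scene'); a=cv2.imread('pics/scene0.png').astype(int); b=cv2.cvtColor(s['color'],cv2.COLOR_RGB2BGR).astype(int)
d=(abs(a-b).max(2)>18)
for r in range(182,232,3):
    xs=np.where(d[r,285:325])[0]+285; print(r,(xs.min(),xs.max(),(xs.min()+xs.max())/2) if len(xs) else None)
c=np.array([.5595,.0275,0])
for z,R0 in ((.1815,.012),(.15,.012),(.1355,.025),(.11,.025),(.0895,.025)):
    P=np.array([proj(s,c+[R0*np.cos(q),R0*np.sin(q),z]) for q in np.linspace(0,6.28,60)]); print(z,P.min(0).round(1),P.max(0).round(1))
t=grab('top'); H=cv2.cvtColor(t['color'],cv2.COLOR_RGB2HSV).astype(int); A=cv2.cvtColor(cv2.imread('pics/top0.png'),cv2.COLOR_BGR2HSV).astype(int)
for n,x0,y0,x1,y1 in (('bottle/jar',355,170,395,265),('handle',130,195,170,225),):
  for h in (A,H):
    m=np.zeros(h.shape[:2],np.uint8); m[y0:y1,x0:x1]=((abs(h[...,0]-112)<12)&(h[...,1]>130)&(h[...,2]>50))[y0:y1,x0:x1]
    k,_,sx,cc=cv2.connectedComponentsWithStats(m); print(n,[(cc[i].round(1).tolist(),int(sx[i,4])) for i in range(1,k) if sx[i,4]>20])
E
```

```text
182 None
185 None
188 None
191 (np.int64(301), np.int64(308), np.float64(304.5))
194 (np.int64(300), np.int64(309), np.float64(304.5))
197 (np.int64(299), np.int64(309), np.float64(304.0))
200 (np.int64(299), np.int64(309), np.float64(304.0))
203 (np.int64(295), np.int64(311), np.float64(303.0))
206 (np.int64(294), np.int64(313), np.float64(303.5))
209 (np.int64(294), np.int64(314), np.float64(304.0))
212 (np.int64(294), np.int64(313), np.float64(303.5))
215 (np.int64(294), np.int64(313), np.float64(303.5))
218 (np.int64(294), np.int64(313), np.float64(303.5))
221 (np.int64(294), np.int64(311), np.float64(302.5))
224 (np.int64(295), np.int64(311), np.float64(303.0))
227 (np.int64(299), np.int64(307), np.float64(303.0))
230 None
0.1815 [299.4 189. ] [309.7 195.7]
0.15 [298.9 199. ] [308.9 205.8]
0.1355 [293.2 199.9] [314. 214.]
0.11 [292.9 207.6] [313.3 221.7]
0.0895 [292.7 213.5] [312.8 227.7]
bottle/jar [([381.2, 183.5], 82), ([376.0, 253.2], 226)]
bottle/jar [([381.2, 183.5], 85), ([376.0, 253.2], 226)]
handle [([145.2, 209.4], 112)]
handle [([145.3, 209.4], 111)]
```

The weight stands upright within about 1 px (roughly 3 mm) of the centre cushion's middle. The probe, bottle_a and the jar are where they were at the start. Handing in.

```bash
python3 -c "
from rig import sign_off; print(sign_off())"
```

```text
the job is handed in; nothing more can be done
None
```

I touched all five cushions in the order asked and hung the probe upright back in its fork. The centre cushion read about 4 mm prouder than the rest, so the weight was set down on it, centred to about 3 mm, and the job is handed in at about 32 s.

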